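# Drop the plaster bat into its board

### The job

Swing the wooden turn button aside so that it is wholly clear of the square pocket, then slide the plaster bat gently along the board (do not lift or carry it) until it drops fully home and lies flat in the pocket. Then turn the button back so that it points squarely over the edge of the bat and holds it in, let go, and leave the pots and tools around the board alone.

Things in the scene. Friction and masses are not known exactly. Their poses are not given: they have to be found in the camera images.
- board: Fixed plywood board on the bench, 240 (x) by 480 (y) by 25 mm high. Origin: centre of its underside, z up. Its +y axis runs from the bare half, where the bat lies, to the half with the square pocket.
- pocket (a point): Centre of the floor of the square pocket in the board: 144 by 144 mm, 8 mm deep, sides parallel to the board's; 100 mm from the board's centre along its +y, 17 mm over the bench. Axes as the board's. The rim round it is level, at the board's top.
- bat: Loose square slab of pale plaster, 140 by 140 by 12 mm, about 0.3 kg. Origin: centre of its underside, z up; sides along its x and y. It lies flat on the board, a little askew and off-line with the pocket. Home, its top stands 4 mm above the board. With its front edge over the pocket it tips and the front dips first. Brittle: a push or press of over 30 N breaks it.
- pivot (a point): Pivot axis of the turn button at the level of the board's top face, 26 mm beyond the pocket's far (+y) edge, midway along it. Axes as the board's. The button is a bar 18 mm wide, its rounded tip 48 mm from the pivot, with a 12 mm tail; it spans from 6.5 to 18 mm above the board's top.
- button (a joint): Angle of the dark wooden turn button (rad, anticlockwise from above is positive). At 0 the bar points along the board's -y, square across the pocket's edge; at +1.57 along the board's +x, at -1.57 along -x; stops at +-2.2. It turns either way with about 1 N at the tip and stays where it is left. Wholly clear of the pocket beyond 1.2 either way.
- pinch_pot: Bystander: small terracotta cup, 72 mm across, 55 mm high. Origin: centre of its underside.
- vase: Bystander: blue vase, 68 mm across, 110 mm high. Origin: centre of its underside.
- rib: Bystander: flat wooden throwing rib, 100 by 45 by 8 mm. Origin: centre of its underside.
- slip_bowl: Bystander: white bowl, 110 mm across, 50 mm high. Origin: centre of its underside.
Things that resemble listed ones, but are neither listed nor needed, are in the scene too. There is more than one size of the bat; the job needs the smallest.

How it is judged (in metres and radians):
On the way, in this order (a step that is already met when the one before it is completed fails the run):
1. the turn button is swung aside, wholly clear of the pocket ((value of joint button above 1.2 rad or value of joint button below -1.2 rad)), for 0.2 s.
2. the bat lies flat and fully home in the pocket (z of bat in the frame of pocket below 0.002 m and angle between bat's own z axis and vertical below 0.02 rad and horizontal distance between bat and pocket below 0.006 m), for 0.2 s.
At the end, for the whole second after the job is handed in: The bat lies on the pocket's floor (within 2 mm of height, 6 mm of centre, 0.02 rad of flat), at rest, and the button points back over it, within 0.45 rad of square (all of step 2 and linear speed of bat below 0.01 m/s and value of joint button between -0.45 and 0.45 rad); the robot touches nothing.
It fails at once if the bat is pushed or pressed with more than 30 N by the robot (contact force between any of the fingers, the arm and bat above 30 N).
It fails at once if the bat is lifted more than 20 mm off the board (z of bat in the frame of board above 0.045 m).
It fails at once if a pot or tool beside the board is moved more than 30 mm (distance of any of pinch_pot, vase, rib, slip_bowl from where it was at the start of the episode above 0.03 m).
It also fails if it takes over 72 s, if anything falls off the work surface, if the arm or the gripper's body presses on something with over 40 N, if the wrist force passes 120 N, or if a joint passes its speed limit or range.

### The arm

A 6-joint arm with a two-finger parallel gripper is mounted at the origin on the work surface. World frame = base frame: x ahead of the robot, y to its left, z up, the work surface at z = 0. Lengths are in mm, angles in rad, forces in N, time in s.
With the tool pointing down it reaches from about 350 to 975 mm from the base axis. Payload 7.1 kg.
Tool frame: the origin (TCP) lies on the front face of the gripper's body, between the roots of the fingers; the fingertips stand 80 mm ahead of it and the grasp point (between the pads) lies 61 mm ahead of it; z points along the fingers, y is the line along which they close (so a half turn about z gives the same grasp; the last joint's range is limited). The gripper opens to 88 mm and grips with 3 to 60 N. Pads are 20 mm wide; open, the fingers measure 115 mm over their backs; the gripper's body (75 mm by 178 mm) begins 61 mm behind the grasp point.
Start: joints at [1.191, 0.423, 1.63, -0, 1.089, -0.019], TCP at [220.607, 584.755, 302.675] pointing down, gripper open.
Joint ranges: [-3, 3], [-0.9, 2.11], [0.09, 2.58], [-1.31, 4.45], [0.11, 2.69], [-2.54, 2.54]. Speed limits (rad/s): [2.39, 2.39, 3.01, 3.14, 3.14, 3.14].

### API

Orientations are given as a rotation vector (axis times angle).
In Python, from workcell import readout, vision, close_job gives the robot as it stands.
- The arm moves only by the tool servo_tool, never from a script. Its argument "plan" is a list that holds one entry, the list of rows, each a list of 7 numbers: the gripper command: -1 is fully open, 1 is shut, values between are in proportion, then the shift along the world's x, y, z in units of 40 mm (1.0 is 40 mm), then the turn, a rotation vector about the world's x, y, z in units of 5 degrees (1.0 is 5 degrees). A call has 1 to 5 rows; each row shifts and turns the commanded pose from where the row before left it; what a row does not reach is not made up. A row lasts 1/12 s, in which the tool goes at most 41.7 mm and 7.16 degrees, less where a joint would pass 70% of its speed; a pose out of reach is approached as far as the arm can. A call is refused whole if a number of a shift passes 1 or a number of a turn 1, either way. A call with a gripper value outside its range is refused whole. The fingers move at their own pace and stop on an object; the grip force is fixed at half the most. Time passes only in rows, so rows that do not move let the fingers close. It gives the time, the measured TCP pose, the force, the opening and the grip force at its end, in the units of the state.
- readout.get_obs(): the state, without advancing time (a new reading comes with each control period).
- vision.get_image(name): name is "scene" or "top" or "wrist"; returns the picture (384x512x3 uint8, red, green, blue); there is no depth.
- vision.camera_params(name): a dict with "fx", "fy", "cx", "cy" (pixels), "D" ([k1, k2, p1, p2, k3] as OpenCV has them; the pictures are not rectified), "rvec" (rotation vector, rad) and "tvec" (3), from world to camera coordinates, as OpenCV has them; the wrist camera has in their place "hand_eye" (4x4, takes a point from camera to tool coordinates, whose origin is the TCP and whose axes are the flange's). Camera axes: x right, y down, z forward; pixel columns grow to the right and rows downward; lengths in mm; the calibration is good to about 2 mm. A picture is of the moment at which its call begins: read the wrist's pose just before it. camera_params takes no time and is no camera call.
- close_job(): hands the job in; it is judged then, once.
The state is a dict: "t": time; "qpos": joint angles; "qvel": joint speeds; "joint_torque": joint torques, N m; "ee_pos": TCP position; "orientation": TCP orientation; "ft_force": force on the tool from outside, world axes, zero at the start; "moment": the same for the moment, N m; "width": finger opening in mm; "grasp_force": force on a finger pad.
Only numpy, scipy, OpenCV 4.12 (cv2) and the standard library are available. Lean on these libraries where they do the work, as an engineer would, in place of code of your own. Each camera call takes 0.05 s, during which the arm holds its last target. There are 200 camera calls.

## Working session

There is one attempt and no reset: what is moved stays moved. The work goes in short steps, Python scripts to look and compute and a tool call to move; the robot and the scene stay as the last step left them, time stands still between calls to the robot, and variables do not carry over. Pictures are saved under pics/ and viewed, at most 12 in all, crops included, and the job is handed in when it is done.

Besides the shell and the picture viewer there is one more tool, called after "Call:" by a JSON object that holds its "name" and its "arguments", one argument or row to a line. servo_tool: Moves the arm, as the interface text tells. Its arguments: {"type":"object","properties":{"plan":{"type":"array"}},"required":["plan"]}

```bash
mkdir -p pics
cat > h.py <<'E'
import numpy as np, cv2
from workcell import readout, vision
def cam(n):
    p=vision.camera_params(n); K=np.array([[p['fx'],0,p['cx']],[0,p['fy'],p['cy']],[0,0,1.]]); D=np.array(p['D'],float)
    if n=='wrist':
        o=readout.get_obs(); T=np.eye(4); T[:3,:3]=cv2.Rodrigues(np.array(o['orientation'],float))[0]; T[:3,3]=o['ee_pos']
        M=T@np.array(p['hand_eye']); R=M[:3,:3].T; t=-R@M[:3,3]
    else:
        R=cv2.Rodrigues(np.array(p['rvec'],float))[0]; t=np.array(p['tvec'],float).ravel()
    return K,D,R,t
def ray(c,uv,z):
    K,D,R,t=c; u=cv2.undistortPoints(np.array(uv,float).reshape(-1,1,2),K,D).reshape(-1,2)
    d=np.c_[u,np.ones(len(u))]@R; o=-R.T@t
    return o+d*((z-o[2])/d[:,2])[:,None]
def proj(c,P):
    K,D,R,t=c; return cv2.projectPoints(np.array(P,float).reshape(-1,3),cv2.Rodrigues(R)[0],t,K,D)[0].reshape(-1,2)
E
python3 - <<'E'
from h import *
a=[vision.get_image(n) for n in('scene','top','wrist')]
for n,i in zip(('scene','top','wrist'),a): cv2.imwrite(f'pics/{n}0.png',i[:,:,::-1])
print(readout.get_obs()); c=cam('top'); print(-c[2].T@c[3]); c=cam('scene'); print(-c[2].T@c[3])
cv2.imwrite('pics/top0b.png',cv2.resize(a[1],(800,600),interpolation=cv2.INTER_CUBIC)[:,:,::-1])
E
```

```text
{'t': 0.15, 'qpos': array([ 1.19098443e+00,  4.23702222e-01,  1.63048675e+00,  2.67792655e-05,
        1.08856325e+00, -1.89968035e-02]), 'qvel': array([-0.00072583, -0.00032836, -0.00161282, -0.00071087,  0.0001284 ,
       -0.00158874]), 'joint_torque': array([-9.91015986e-04, -5.44983137e+01, -2.73922294e+01,  6.42992137e-02,
        2.04432820e-02, -4.29967997e-05]), 'ee_pos': array([220.49834839, 584.47016711, 302.06803017]), 'orientation': array([-5.63671343e-01, -3.09035380e+00,  1.77783679e-03]), 'ft_force': array([ 0.2815287 , -0.23543141,  0.27022848]), 'moment': array([ 0.02025241, -0.0449881 ,  0.02929775]), 'grasp_force': 0.0, 'width': 87.32548249360339}
[ 220.21062165   -7.96377941 1796.62375572]
[1270.49196046 1085.93037827 1001.72117092]
```

View pics/top0b.png

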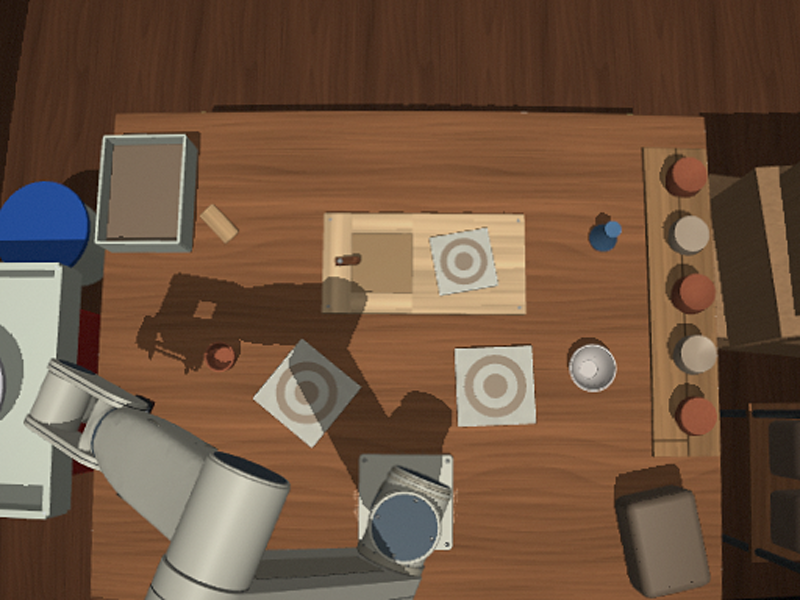

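View pics/scene0.png

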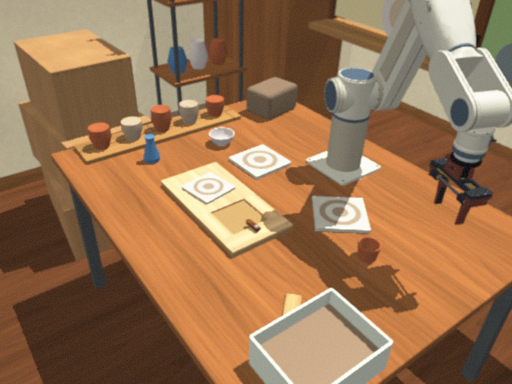

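The top view (800x600) shows the board at about (322–525, 213–313). The small bat is at (463,261), the pocket at (382,263), and the button at (348,260) points toward the bat. The two larger bats lie on the bench. The scene view agrees. Next I measure the board and bat corners.

Run:
```python
from h import *
im=cv2.imread('pics/top0.png'); c=cam('top'); hsv=cv2.cvtColor(im,cv2.COLOR_BGR2HSV)
x0,x1,y0,y1=195,350,125,210
roi=np.zeros(im.shape[:2],np.uint8); roi[y0:y1,x0:x1]=1
for n,p in dict(board=(330,190),bat=(297,150),bat2=(281,155),pocket=(245,170),bench=(340,205),btn=(221,166)).items(): print(n,hsv[p[1],p[0]])
b=((hsv[:,:,2]>165)&(roi>0)).astype(np.uint8)
b=cv2.morphologyEx(b,cv2.MORPH_CLOSE,np.ones((9,9)))
ct=max(cv2.findContours(b,0,2)[0],key=cv2.contourArea); r=cv2.minAreaRect(ct); bx=cv2.boxPoints(r); P=ray(c,bx,25); print('board',bx.round(1).tolist(),P.round(1).tolist(),P.mean(0),[np.linalg.norm(P[i]-P[i-1]).round(1) for i in range(4)])
s=((hsv[:,:,1]<60)&(hsv[:,:,2]>130)&(roi>0)).astype(np.uint8)
s=cv2.morphologyEx(s,cv2.MORPH_OPEN,np.ones((2,2)))
ct=max(cv2.findContours(s,0,2)[0],key=cv2.contourArea); r=cv2.minAreaRect(ct); bx=cv2.boxPoints(r); P=ray(c,bx,37); print('bat',bx.round(1).tolist(),P.round(1).tolist(),P.mean(0),[np.linalg.norm(P[i]-P[i-1]).round(1) for i in range(4)])
d=((hsv[:,:,2]<100)&(roi>0)).astype(np.uint8); d[:,:212]=0; d[:,232:]=0;d[:158]=0;d[175:]=0
ys,xs=np.nonzero(d); P=ray(c,np.c_[xs,ys],40); print('btn',P.min(0),P.max(0),P.mean(0))
cv2.imwrite('pics/crop.png',cv2.resize(im[y0:y1,x0:x1],(775,425),interpolation=cv2.INTER_CUBIC))
```

```text
board [ 17  91 212]
bat [ 26  22 193]
bat2 [ 26  23 190]
pocket [ 17 109 162]
bench [ 13 150 126]
btn [ 11 151  91]
board [[206.0, 137.0], [336.0, 137.0], [336.0, 200.0], [206.0, 200.0]] [[675.9, 204.6, 25.0], [679.2, -282.8, 25.0], [441.3, -279.1, 25.0], [437.8, 198.9, 25.0]] [558.54089459 -39.58348053  25.        ] [np.float64(238.1), np.float64(487.4), np.float64(237.9), np.float64(478.1)]
bat [[275.20001220703125, 152.89999389648438], [312.79998779296875, 146.0], [319.6000061035156, 183.3000030517578], [281.8999938964844, 190.1999969482422]] [[613.6, -54.5, 37.0], [640.7, -194.0, 37.0], [500.9, -217.8, 37.0], [474.5, -79.7, 37.0]] [ 557.44146728 -136.49209391   37.        ] [np.float64(141.4), np.float64(142.2), np.float64(141.8), np.float64(140.6)]
btn [551.0996382  111.51033346  40.        ] [573.87538784 166.91280248  40.        ] [561.55982216 136.69911083  40.        ]
```

View pics/crop.png

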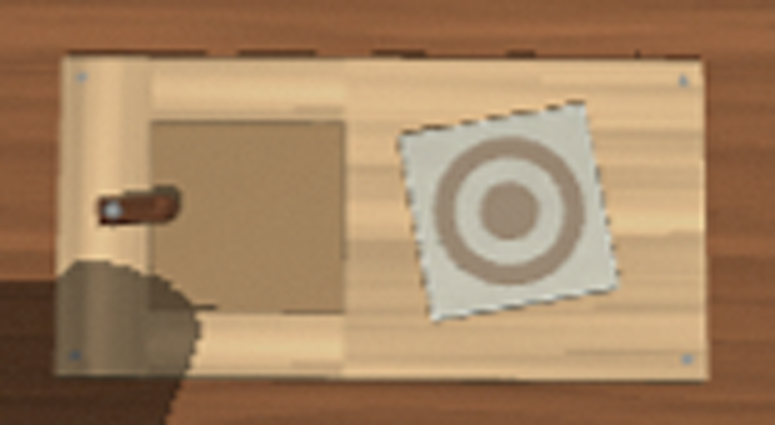

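The crop shows the board square to the world axes to within a degree. Pocket corners are at crop (150,121), (345,121), (345,312) and (150,310), the button pivot is at (112,210), and its tip is at (180,203). The bat is yawed about +0.19 rad. I'll move the gripper nearer with the fingers shut, turning its closing axis along world x.

Call:
{"name": "servo_tool", "arguments": {
  "plan": [
    [[1, 0.5, -0.78, 0, 0, 0, -0.92], [1, 0.5, -0.78, 0, 0, 0, -0.92], [1, 0.5, -0.78, 0, 0, 0, -0.92], [1, 0.5, -0.78, 0, 0, 0, -0.92], [1, 0.5, -0.78, 0, 0, 0, -0.92]]
  ]
}}

```text
t: 0.57
ee_pos: [321.0, 427.2, 302.5]
orientation: [-1.173, -2.914, 0.001]
ft_force: [0.4, -0.2, -0.3]
width: 57.6
grasp_force: 0.0
```

Call:
{"name": "servo_tool", "arguments": {
  "plan": [
    [[1, 0.5, -0.78, 0, 0, 0, -0.92], [1, 0.5, -0.78, 0, 0, 0, -0.92], [1, 0.5, -0.78, 0, 0, 0, -0.92], [1, 0.5, -0.78, 0, 0, 0, -0.92], [1, 0.5, -0.78, 0, 0, 0, -0.92]]
  ]
}}

```text
t: 0.98
ee_pos: [421.2, 271.0, 302.7]
orientation: [-1.731, -2.621, 0.0]
ft_force: [-0.2, -0.5, -0.2]
width: 24.6
grasp_force: 0.0
```

Call:
{"name": "servo_tool", "arguments": {
  "plan": [
    [[1, 0.5, -0.78, 0, 0, 0, -0.92], [1, 0.5, -0.78, 0, 0, 0, -0.92], [1, 0.5, -0.78, 0, 0, 0, -0.92], [1, 0.5, -0.78, 0, 0, 0, -0.92], [1, 0.5, -0.78, 0, 0, 0, -0.92]]
  ]
}}

```text
t: 1.4
ee_pos: [521.2, 115.0, 302.6]
orientation: [-2.219, -2.223, 0.0]
ft_force: [0.2, 0.5, 0.0]
width: 0.4
grasp_force: 0.0
```

Run:
```python
from h import *
o=readout.get_obs(); print(o['ee_pos'],o['orientation'],o['qpos'],o['width'])
w=cam('wrist'); im=vision.get_image('wrist'); cv2.imwrite('pics/w1.png',im[:,:,::-1]); np.save('w1.npy',np.array(w,dtype=object),allow_pickle=True)
print('camctr',-w[2].T@w[3],'axis',w[2][2])
c=cam('top')
L=lambda q:ray(c,[(195+x/5-.4,125+y/5-.4) for x,y in q],25).round(1).tolist()
print('board',L([(63,56),(703,60),(708,380),(55,378)])); print('pocket',L([(150,121),(345,121),(345,312),(150,310)]))
```

```text
[521.17509402 114.97028178 302.60303817] [-2.21947565e+00 -2.22320176e+00  2.27170705e-04] [1.94805199e-01 2.89860437e-01 1.83158205e+00 4.58584890e-05
 1.02035064e+00 1.93103790e-01] 0.44502992562881355
camctr [521.88701731 184.88902165 384.85743187] axis [ 0.00171024 -0.25894379 -0.96589088]
board [[680.5, 200.2, 25.0], [680.7, -279.8, 25.0], [439.1, -279.8, 25.0], [437.1, 200.4, 25.0]]
pocket [[630.8, 133.8, 25.0], [631.6, -11.7, 25.0], [487.6, -12.6, 25.0], [488.1, 131.2, 25.0]]
```

View pics/w1.png

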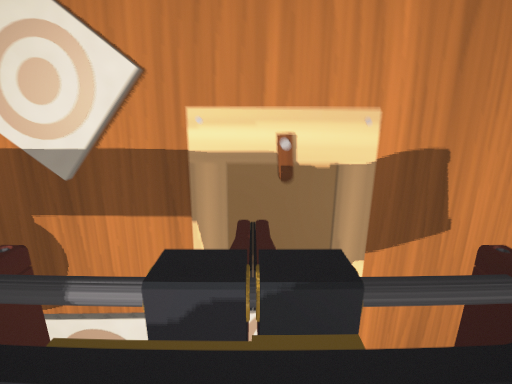

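The wrist view shows the pivot screw at (286,143), the button tip at (286,180), pocket far corners at (227,163) and (336,163), and board far corners at (188,107) and (380,108). Together with the top-view estimate this puts the board centre at about (559,-40), the pocket at (559,60) and the pivot at (559,158), with yaw near 0. I'll descend beside the button and swing it.

Run:
```python
from h import *
w=np.load('w1.npy',allow_pickle=True)
print(ray(w,[(188,107),(380,108),(227,163),(336,163)],25).round(1).tolist(), ray(w,[(286,143),(286,180)],43).round(1).tolist())
```

```text
[[443.6, 198.6, 25.0], [679.5, 198.5, 25.0], [489.9, 129.6, 25.0], [629.8, 129.9, 25.0]] [[562.5, 156.5, 43.0], [564.0, 111.3, 43.0]]
```

Call:
{"name": "servo_tool", "arguments": {
  "plan": [
    [[1, 0, 0, -0.94, 0, 0, 0], [1, 0, 0, -0.94, 0, 0, 0], [1, 0, 0, -0.94, 0, 0, 0], [1, 0, 0, -0.94, 0, 0, 0], [1, 0, 0, -0.94, 0, 0, 0]]
  ]
}}

```text
t: 1.87
ee_pos: [520.4, 116.8, 113.2]
orientation: [2.215, 2.228, 0.001]
ft_force: [0.7, 0.9, 0.7]
width: 0.4
grasp_force: 0.0
```

Call:
{"name": "servo_tool", "arguments": {
  "plan": [
    [[1, 0.2, -0.05, 0, 0, 0, 0], [1, 0.2, 0, 0, 0, 0, 0], [1, 0.25, 0, 0, 0, 0, 0], [1, 0.25, 0, 0, 0, 0, 0], [1, 0.2, 0.05, 0, 0, 0, 0]]
  ]
}}

```text
t: 2.28
ee_pos: [567.4, 116.9, 117.3]
orientation: [2.214, 2.226, 0.006]
ft_force: [-0.4, -0.3, 0.3]
width: 0.4
grasp_force: 0.5
```

Call:
{"name": "servo_tool", "arguments": {
  "plan": [
    [[1, 0.2, 0.1, 0, 0, 0, 0], [1, 0.2, 0.12, 0, 0, 0, 0], [1, 0.2, 0.15, 0, 0, 0, 0], [1, 0.1, 0.15, 0, 0, 0, 0], [1, 0, 0.1, 0, 0, 0, 0]]
  ]
}}

```text
t: 2.7
ee_pos: [594.2, 142.6, 115.1]
orientation: [2.213, 2.227, 0.003]
ft_force: [1.6, -2.6, -0.1]
width: 0.4
grasp_force: 0.9
```

Call:
{"name": "servo_tool", "arguments": {
  "plan": [
    [[1, 0, -0.1, 0.9, 0, 0, 0], [1, 0, -0.2, 0.9, 0, 0, 0], [-1, 0, -0.7, 0, 0, 0, 0], [-1, 0, -0.9, 0, 0, 0, 0], [-1, 0, -0.9, 0, 0, 0, 0]]
  ]
}}

```text
t: 3.12
ee_pos: [592.7, 29.7, 187.6]
orientation: [2.212, 2.23, 0.002]
ft_force: [0.3, 0.5, -0.7]
width: 17.0
grasp_force: 0.0
```

Call:
{"name": "servo_tool", "arguments": {
  "plan": [
    [[-1, 0, -0.9, 0, 0, 0, 0], [-1, -0.2, -0.9, 0, 0, 0, 0], [-1, -0.2, -0.9, 0, 0, 0, 0], [-1, -0.2, -0.9, 0, 0, 0, 0], [-1, -0.2, -0.9, 0, 0, 0, 0]]
  ]
}}

```text
t: 3.53
ee_pos: [560.0, -151.5, 186.7]
orientation: [-2.214, -2.228, -0.0]
ft_force: [0.1, -1.4, -0.3]
width: 50.3
grasp_force: 0.0
```

Call:
{"name": "servo_tool", "arguments": {
  "plan": [
    [[-1, 0, -0.9, 0, 0, 0, 0], [-1, 0, -0.9, 0, 0, 0, 0], [-1, 0, -0.8, 0, 0, 0, 0], [-1, 0, 0, 0, 0, 0, 0], [-1, 0, 0, 0, 0, 0, 0]]
  ]
}}

```text
t: 3.95
ee_pos: [560.4, -255.5, 186.5]
orientation: [-2.218, -2.225, -0.0]
ft_force: [-0.2, 0.8, 0.3]
width: 83.9
grasp_force: 0.0
```

Run:
```python
from h import *
o=readout.get_obs(); print(o['ee_pos'],o['orientation'],o['ft_force'],o['width'])
w=cam('wrist'); im=vision.get_image('wrist'); t=vision.get_image('top'); s=vision.get_image('scene')
cv2.imwrite('pics/t2.png',t[:,:,::-1]);cv2.imwrite('pics/s2.png',s[:,:,::-1])
v=np.hstack([cv2.resize(t[120:215,190:350],None,fx=2.5,fy=2.5),cv2.resize(im,(400,300))[:237]]); cv2.imwrite('pics/m2.png',v[:,:,::-1])
```

```text
[ 560.38805252 -255.49494838  186.47326379] [-2.21798553e+00 -2.22475153e+00 -3.11384160e-04] [-0.17836164  0.77632974  0.32214601] 83.89303242246434Traceback (most recent call last):
  File "<stdin>", line 5, in <module>
    return _nx.concatenate(arrs, 1, dtype=dtype, casting=casting)
           ~~~~~~~~~~~~~~~^^^^^^^^^^^^^^^^^^^^^^^^^^^^^^^^^^^^^^^
ValueError: all the input array dimensions except for the concatenation axis must match exactly, but along dimension 0, the array at index 0 has size 238 and the array at index 1 has size 237
```

Run:
```python
from h import *
im=vision.get_image('wrist'); t=cv2.imread('pics/t2.png')
cv2.imwrite('pics/m2.png',np.hstack([cv2.resize(t[120:215,190:350],(400,300)),cv2.resize(im[:,:,::-1],(400,300))]))
```

```text
(no output)
```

View pics/m2.png

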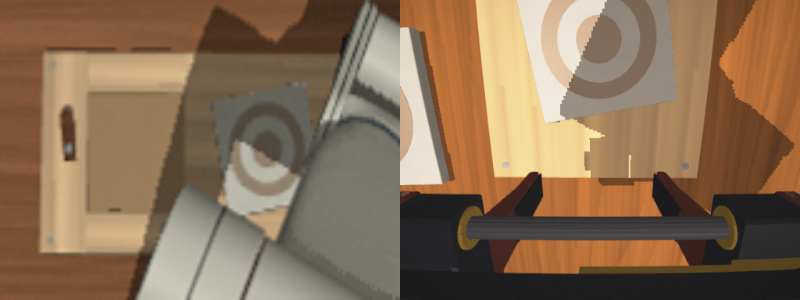

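The left pane (top view) shows the button at about (68,130) pointing along +x, clear of the pocket. The right pane (wrist) shows the bat's rear corner at (547,122) ahead of the open fingers. I'll descend behind the bat and square it with both fingers.

Call:
{"name": "servo_tool", "arguments": {
  "plan": [
    [[-1, 0, 0, -0.7, 0, 0, 0], [-1, 0, 0, -0.7, 0, 0, 0], [-1, 0, 0, -0.5, 0, 0, 0], [-1, 0, 0, 0, 0, 0, 0], [-1, 0, 0, 0, 0, 0, 0]]
  ]
}}

```text
t: 4.57
ee_pos: [560.2, -253.0, 110.0]
orientation: [-2.212, -2.228, 0.001]
ft_force: [0.1, -0.3, 0.6]
width: 87.6
grasp_force: 0.0
```

Call:
{"name": "servo_tool", "arguments": {
  "plan": [
    [[-1, 0, 0.15, 0, 0, 0, 0], [-1, 0, 0.15, 0, 0, 0, 0], [-1, 0, 0.15, 0, 0, 0, 0], [-1, 0, 0.1, 0, 0, 0, 0], [-1, 0, 0.1, 0, 0, 0, 0]]
  ]
}}

```text
t: 4.98
ee_pos: [560.9, -227.8, 111.5]
orientation: [2.214, 2.228, 0.001]
ft_force: [0.7, 0.6, 0.5]
width: 87.9
grasp_force: 0.0
```

Call:
{"name": "servo_tool", "arguments": {
  "plan": [
    [[-1, 0, 0.1, 0, 0, 0, 0], [-1, 0, 0.1, 0, 0, 0, 0], [-1, 0, 0.1, 0, 0, 0, 0], [-1, 0, 0.1, 0, 0, 0, 0], [-1, 0, 0.1, 0, 0, 0, 0]]
  ]
}}

```text
t: 5.4
ee_pos: [560.5, -208.3, 110.7]
orientation: [2.215, 2.228, -0.0]
ft_force: [-0.8, -2.2, 1.2]
width: 88.4
grasp_force: 1.1
```

Call:
{"name": "servo_tool", "arguments": {
  "plan": [
    [[-1, 0, 0.1, 0, 0, 0, 0], [-1, 0, 0.1, 0, 0, 0, 0], [-1, 0, 0.1, 0, 0, 0, 0], [-1, 0, 0.05, 0, 0, 0, 0], [-1, 0, 0, 0, 0, 0, 0]]
  ]
}}

```text
t: 5.82
ee_pos: [560.6, -193.8, 110.6]
orientation: [-2.215, -2.228, -0.0]
ft_force: [-0.1, -0.5, -0.7]
width: 87.8
grasp_force: 0.0
```

Run:
```python
from h import *
o=readout.get_obs(); print(o['ee_pos'],o['orientation'],o['ft_force'],o['width'])
w=cam('wrist'); im=vision.get_image('wrist'); np.save('w3.npy',np.array(w,dtype=object),allow_pickle=True)
cv2.imwrite('pics/w3.png',im[:,:,::-1]); s=vision.get_image('scene'); cv2.imwrite('pics/s3.png',s[:,:,::-1])
v=np.vstack([im,cv2.resize(s[150:260,150:300],(512,375))])[:,:]
cv2.imwrite('pics/m3.png',np.hstack([cv2.resize(im,(480,360)),cv2.resize(s[150:260,150:300],(320,240),interpolation=2)[:,:] if 0 else cv2.copyMakeBorder(cv2.resize(s[150:260,150:300],(320,235),interpolation=2),0,125,0,0,0)])[:,:,::-1])
```

```text
[ 560.60814724 -193.79942621  110.5846045 ] [-2.21470882e+00 -2.22761156e+00 -3.53831122e-04] [-0.12220788 -0.50703414 -0.66579172] 87.77710810390776
```

View pics/m3.png

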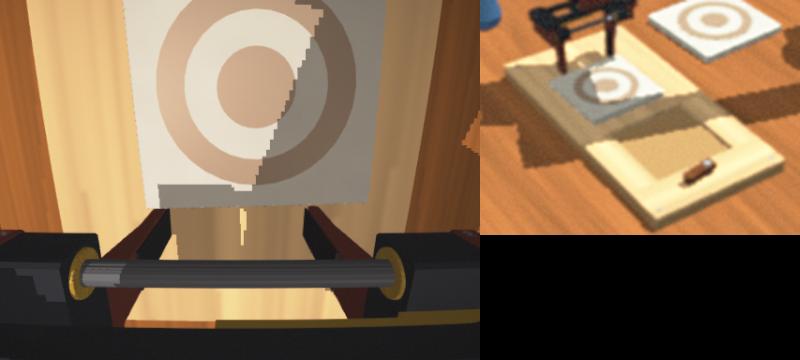

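The wrist view shows the bat almost square. Its rear corners are at (146,208) and (370,202) in the pane, its sides run up to (123,0) and (387,0), and the board edges are at x=28 and x=443 on the top row. I'll convert these and get the residual x offset and yaw.

```bash
cat >> h.py <<'E'
def edgex(g,rows,x0,x1,sgn):   # strongest horizontal step between two columns lines, subpixel-ish
    out=[]
    for r in rows:
        a,b=int(x0(r)),int(x1(r)); d=np.diff(cv2.GaussianBlur(g,(5,5),0)[r,a:b].astype(float))*sgn; out.append((a+d.argmax()+.5,r))
    return np.array(out)
E
python3 - <<'E'
from h import *
w=np.load('w3.npy',allow_pickle=True); k=512/480
P=ray(w,np.array([(146,208),(370,202),(123,0),(387,0)])*k,37); print(P.round(1).tolist())
print(np.degrees(np.arctan2(*(P[1]-P[0])[[1,0]])), [np.degrees(np.arctan2(*(P[j]-P[i])[[0,1]])) for i,j in((0,2),(1,3))])
print(ray(w,np.array([(28,0),(443,0),(62,233),(407,233)])*k,25).round(1).tolist())
im=cv2.imread('pics/w3.png'); s=cv2.cvtColor(im,cv2.COLOR_BGR2HSV)[:,:,1]
for lab,x,z,sg in(('L',lambda r:(123+23*r/208)*k,37,-1),('R',lambda r:(387-17*r/202)*k,37,1)):
    e=edgex(s,range(5,190,5),lambda r:x(r/k)-10,lambda r:x(r/k)+10,sg); Q=ray(w,e,z); f=np.polyfit(Q[:,1],Q[:,0],1); r=Q[:,0]-np.polyval(f,Q[:,1]); m=abs(r)<1.5; f=np.polyfit(Q[m,1],Q[m,0],1); print(lab,np.degrees(f[0]),np.polyval(f,-115),m.sum(),len(m))
E
```

```text
[[504.7, -182.8, 37.0], [645.3, -178.2, 37.0], [501.1, -66.8, 37.0], [640.6, -65.4, 37.0]]
1.8941061784353317 [np.float64(-1.7796660368428407), np.float64(-2.4012563799497566)]
[[440.5, -60.8, 25.0], [680.2, -59.3, 25.0], [438.6, -206.7, 25.0], [681.9, -205.5, 25.0]]
L -1.9554542223949947 502.2782977237152 37 37
R -1.8453498404584028 641.6628430321753 37 37
```

The bat's yaw is +1.9° and its centre is at x=572, against 560.3 for the board. I'll push it from the +x side by about 12 mm with the tool turned 90°, which also squares it.

Call:
{"name": "servo_tool", "arguments": {
  "plan": [
    [[-1, 0, -0.3, 0, 0, 0, 0], [-1, 0, 0, 0.7, 0, 0, 0], [-1, 0, 0, 0.7, 0, 0, 0], [-1, 0.1, 0.1, 0.5, 0, 0, -1], [-1, 0.2, 0.15, 0, 0, 0, -1]]
  ]
}}

```text
t: 6.33
ee_pos: [574.3, -198.4, 190.9]
orientation: [2.402, 2.016, 0.005]
ft_force: [1.3, -0.0, -0.2]
width: 87.8
grasp_force: 0.0
```

Call:
{"name": "servo_tool", "arguments": {
  "plan": [
    [[-1, 0.2, 0.15, 0, 0, 0, -1], [-1, 0.2, 0.15, 0, 0, 0, -1], [-1, 0.2, 0.15, 0, 0, 0, -1], [-1, 0.2, 0.15, 0, 0, 0, -1], [-1, 0.2, 0.15, 0, 0, 0, -1]]
  ]
}}

```text
t: 6.75
ee_pos: [613.1, -167.1, 186.7]
orientation: [2.786, 1.452, 0.0]
ft_force: [-0.1, -0.4, -0.8]
width: 88.0
grasp_force: 0.0
```

Call:
{"name": "servo_tool", "arguments": {
  "plan": [
    [[-1, 0.2, 0.15, 0, 0, 0, -1], [-1, 0.2, 0.15, 0, 0, 0, -1], [-1, 0.2, 0.15, 0, 0, 0, -1], [-1, 0.2, 0.15, 0, 0, 0, -1], [-1, 0.2, 0.15, 0, 0, 0, -1]]
  ]
}}

```text
t: 7.17
ee_pos: [653.1, -137.1, 186.6]
orientation: [-3.034, -0.814, -0.0]
ft_force: [0.0, -0.1, 0.5]
width: 87.6
grasp_force: 0.0
```

Call:
{"name": "servo_tool", "arguments": {
  "plan": [
    [[-1, 0.2, 0.15, 0, 0, 0, -1], [-1, 0.2, 0.15, 0, 0, 0, -1], [-1, 0.2, 0.15, 0, 0, 0, -1], [-1, 0.1, 0.2, 0, 0, 0, -1], [-1, 0, 0.2, 0, 0, 0, -1]]
  ]
}}

```text
t: 7.58
ee_pos: [681.7, -103.2, 186.6]
orientation: [3.139, 0.138, 0.002]
ft_force: [0.1, 0.1, -0.1]
width: 88.0
grasp_force: 0.0
```

Call:
{"name": "servo_tool", "arguments": {
  "plan": [
    [[-1, 0, 0, 0, 0, 0, -1], [-1, 0, 0, 0, 0, 0, 0], [-1, 0, 0, 0, 0, 0, 0]]
  ]
}}

```text
t: 7.83
ee_pos: [680.7, -103.2, 186.6]
orientation: [-3.142, -0.012, 0.0]
ft_force: [0.3, -0.6, -0.2]
width: 87.6
grasp_force: 0.0
```

Call:
{"name": "servo_tool", "arguments": {
  "plan": [
    [[-1, 0, -0.17, -0.7, 0, 0, -0.09], [-1, 0, 0, -0.7, 0, 0, 0], [-1, 0, 0, -0.5, 0, 0, 0], [-1, 0, 0, 0, 0, 0, 0], [-1, 0, 0, 0, 0, 0, 0]]
  ]
}}

```text
t: 8.25
ee_pos: [680.1, -109.7, 109.9]
orientation: [-3.141, 0.002, 0.003]
ft_force: [1.1, 0.2, 1.0]
width: 87.8
grasp_force: 0.0
```

Call:
{"name": "servo_tool", "arguments": {
  "plan": [
    [[-1, -0.13, 0, 0, 0, 0, 0], [-1, -0.13, 0, 0, 0, 0, 0], [-1, -0.13, 0, 0, 0, 0, 0], [-1, -0.1, 0, 0, 0, 0, 0], [-1, -0.1, 0, 0, 0, 0, 0]]
  ]
}}

```text
t: 8.67
ee_pos: [656.6, -109.3, 111.5]
orientation: [3.141, -0.003, 0.001]
ft_force: [0.8, 0.6, 1.2]
width: 87.9
grasp_force: 0.0
```

Call:
{"name": "servo_tool", "arguments": {
  "plan": [
    [[-1, -0.1, 0, 0, 0, 0, 0], [-1, -0.1, 0, 0, 0, 0, 0], [-1, -0.08, 0, 0, 0, 0, 0], [-1, -0.08, 0, 0, 0, 0, 0], [-1, -0.05, 0, 0, 0, 0, 0]]
  ]
}}

```text
t: 9.08
ee_pos: [641.1, -109.3, 111.2]
orientation: [3.141, -0.004, 0.003]
ft_force: [2.1, 1.0, 2.5]
width: 87.9
grasp_force: 1.7
```

Call:
{"name": "servo_tool", "arguments": {
  "plan": [
    [[-1, 0, 0, 0, 0, 0, 0], [-1, 0, 0, 0, 0, 0, 0]]
  ]
}}

```text
t: 9.25
ee_pos: [640.8, -109.2, 110.8]
orientation: [-3.142, 0.003, -0.001]
ft_force: [2.8, -0.6, 2.0]
width: 87.4
grasp_force: 1.2
```

Run:
```python
from h import *
o=readout.get_obs(); print(o['ee_pos'],o['orientation'],o['ft_force'],o['width'])
w=cam('wrist'); im=vision.get_image('wrist'); np.save('w4.npy',np.array(w,dtype=object),allow_pickle=True)
cv2.imwrite('pics/w4.png',im[:,:,::-1]); s=vision.get_image('scene'); cv2.imwrite('pics/s4.png',s[:,:,::-1])
```

```text
[ 640.78147882 -109.24477596  110.84899331] [-3.14158959e+00  3.45420018e-03 -6.44055411e-04] [ 2.77880576 -0.59125905  1.95468709] 87.36991532526652
```

View pics/w4.png

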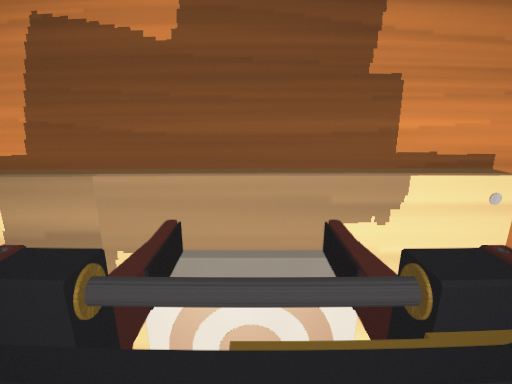

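The bat's +x edge runs level from (182,251) to (335,251) between the fingers, and the board edge is at row 173, so the bat is square to the tool.

Run:
```python
from h import *
w=np.load('w4.npy',allow_pickle=True); im=cv2.imread('pics/w4.png'); s=cv2.cvtColor(im,cv2.COLOR_BGR2HSV)[:,:,1].astype(float); s=cv2.GaussianBlur(s,(3,3),0)
for n,cs,a,b,z,sg in(('bat',range(195,325,5),240,260,37,-1),('board',range(20,500,10),165,182,25,-1)):
    e=[(c,a+.5+(sg*np.diff(s[a:b,c])).argmax()) for c in cs]; Q=ray(w,e,z); f=np.polyfit(Q[:,1],Q[:,0],1); m=abs(Q[:,0]-np.polyval(f,Q[:,1]))<1.2; f=np.polyfit(Q[m,1],Q[m,0],1); print(n,f,np.polyval(f,-109),m.sum(),len(m),[x[1] for x in e][::6])
```

```text
bat [2.44431324e-03 6.36308972e+02] 636.04254155897 26 26 [np.float64(249.5), np.float64(249.5), np.float64(249.5), np.float64(249.5), np.float64(249.5)]
board [-3.38203392e-04  6.83431144e+02] 683.4680086589243 48 48 [np.float64(169.5), np.float64(168.5), np.float64(168.5), np.float64(168.5), np.float64(168.5), np.float64(168.5), np.float64(168.5), np.float64(168.5)]
```

Run:
```python
from h import *
w=np.load('w4.npy',allow_pickle=True); im=cv2.imread('pics/w4.png')
print([(r,im[r,235:265].mean((0)).round().astype(int).tolist()) for r in range(245,278,1)])
print([(r,im[r,235:265].mean((0)).round().astype(int).tolist()) for r in range(163,182)])
print(-w[2].T@w[3]); 
for r in(168.5,171.5,173.5): print(r,ray(w,[(250,r)],25)[0],ray(w,[(250,r)],0)[0])
for r in(249.5,257.5): print(r,ray(w,[(250,r)],25)[0],ray(w,[(250,r)],37)[0])
```

```text
[(245, [94, 134, 171]), (246, [94, 133, 170]), (247, [93, 133, 169]), (248, [92, 131, 167]), (249, [93, 128, 162]), (250, [101, 122, 142]), (251, [107, 117, 125]), (252, [108, 118, 126]), (253, [108, 118, 126]), (254, [109, 119, 127]), (255, [109, 119, 128]), (256, [109, 120, 128]), (257, [113, 124, 132]), (258, [126, 139, 149]), (259, [131, 145, 154]), (260, [129, 142, 151]), (261, [129, 142, 151]), (262, [129, 142, 151]), (263, [129, 142, 151]), (264, [128, 141, 151]), (265, [128, 141, 151]), (266, [128, 141, 151]), (267, [128, 141, 151]), (268, [128, 141, 151]), (269, [128, 141, 151]), (270, [128, 141, 151]), (271, [128, 141, 150]), (272, [127, 140, 151]), (273, [127, 140, 150]), (274, [127, 140, 150]), (275, [127, 140, 150]), (276, [127, 140, 150]), (277, [87, 94, 99])]
[(163, [40, 72, 116]), (164, [41, 72, 116]), (165, [40, 72, 116]), (166, [39, 72, 116]), (167, [39, 72, 115]), (168, [45, 76, 113]), (169, [53, 82, 110]), (170, [53, 82, 110]), (171, [53, 82, 110]), (172, [57, 86, 114]), (173, [70, 102, 132]), (174, [81, 116, 147]), (175, [87, 125, 159]), (176, [96, 138, 176]), (177, [97, 139, 177]), (178, [97, 139, 176]), (179, [96, 138, 176]), (180, [96, 137, 176]), (181, [95, 137, 175])]
[ 712.20330236 -110.1234011   193.13236083]
168.5 [ 683.36318158 -108.58984735   25.        ] [ 679.07487554 -108.3618196     0.        ]
171.5 [ 681.53693487 -108.58195494   25.        ] [ 676.97707987 -108.35275365    0.        ]
173.5 [ 680.31403571 -108.57666243   25.        ] [ 675.57234493 -108.34667418    0.        ]
249.5 [ 630.21825523 -108.35503279   25.        ] [ 636.06971988 -108.48124538   37.        ]
257.5 [ 624.47652718 -108.32907506   25.        ] [ 630.73779239 -108.45714031   37.        ]
```

The bat's +x edge is at 630.4 and the board edge at 680.2, a gap of about 50 mm where 50 is wanted. The bat is centred and square, so I go back behind it.

Call:
{"name": "servo_tool", "arguments": {
  "plan": [
    [[-1, 0.3, 0, 0, 0, 0, 0], [-1, 0, 0, 0.7, 0, 0, 0], [-1, 0, 0, 0.7, 0, 0, 0], [-1, 0, -0.1, 0.5, 0, 0, 1], [-1, -0.1, -0.15, 0, 0, 0, 1]]
  ]
}}

```text
t: 9.77
ee_pos: [650.4, -119.2, 190.5]
orientation: [3.128, 0.278, 0.007]
ft_force: [0.2, -0.4, 0.8]
width: 87.7
grasp_force: 0.0
```

Call:
{"name": "servo_tool", "arguments": {
  "plan": [
    [[-1, -0.15, -0.15, 0, 0, 0, 1], [-1, -0.15, -0.15, 0, 0, 0, 1], [-1, -0.15, -0.15, 0, 0, 0, 1], [-1, -0.15, -0.15, 0, 0, 0, 1], [-1, -0.15, -0.15, 0, 0, 0, 1]]
  ]
}}

```text
t: 10.18
ee_pos: [617.2, -149.2, 185.8]
orientation: [-2.993, -0.948, 0.004]
ft_force: [-0.9, 0.1, 0.2]
width: 87.7
grasp_force: 0.0
```

Call:
{"name": "servo_tool", "arguments": {
  "plan": [
    [[-1, -0.15, -0.15, 0, 0, 0, 1], [-1, -0.15, -0.15, 0, 0, 0, 1], [-1, -0.15, -0.15, 0, 0, 0, 1], [-1, -0.15, -0.15, 0, 0, 0, 1], [-1, -0.15, -0.15, 0, 0, 0, 1]]
  ]
}}

```text
t: 10.6
ee_pos: [587.2, -179.2, 185.8]
orientation: [-2.717, -1.573, 0.004]
ft_force: [1.3, -0.3, -0.7]
width: 87.6
grasp_force: 0.0
```

Call:
{"name": "servo_tool", "arguments": {
  "plan": [
    [[-1, -0.15, -0.15, 0, 0, 0, 1], [-1, -0.15, -0.15, 0, 0, 0, 1], [-1, -0.15, -0.15, 0, 0, 0, 1], [-1, -0.15, -0.15, 0, 0, 0, 1], [-1, -0.1, -0.15, 0, 0, 0, 1]]
  ]
}}

```text
t: 11.02
ee_pos: [559.0, -209.1, 185.7]
orientation: [-2.311, -2.123, 0.003]
ft_force: [0.4, 0.1, 0.4]
width: 87.7
grasp_force: 0.0
```

Call:
{"name": "servo_tool", "arguments": {
  "plan": [
    [[-1, 0, 0, 0, 0, 0, 1], [-1, 0, 0, 0, 0, 0, 0], [-1, 0, 0, 0, 0, 0, 0]]
  ]
}}

```text
t: 11.27
ee_pos: [559.9, -209.0, 186.1]
orientation: [-2.225, -2.215, 0.001]
ft_force: [-0.3, -0.2, -0.2]
width: 87.4
grasp_force: 0.0
```

Call:
{"name": "servo_tool", "arguments": {
  "plan": [
    [[-1, 0, 0, -0.7, 0, 0, 0.05], [-1, 0, 0, -0.7, 0, 0, 0], [-1, 0, 0, -0.5, 0, 0, 0], [-1, 0, 0, 0, 0, 0, 0], [-1, 0, 0, 0, 0, 0, 0]]
  ]
}}

```text
t: 11.68
ee_pos: [560.0, -208.8, 109.8]
orientation: [-2.219, -2.22, 0.002]
ft_force: [0.5, 0.2, 0.0]
width: 87.9
grasp_force: 0.0
```

Call:
{"name": "servo_tool", "arguments": {
  "plan": [
    [[-1, 0, 0.1, 0, 0, 0, 0], [-1, 0, 0.1, 0, 0, 0, 0], [-1, 0, 0.1, 0, 0, 0, 0], [-1, 0, 0.1, 0, 0, 0, 0], [-1, 0, 0.1, 0, 0, 0, 0]]
  ]
}}

```text
t: 12.1
ee_pos: [560.9, -188.8, 111.5]
orientation: [2.218, 2.223, 0.001]
ft_force: [0.0, -1.7, 1.1]
width: 88.0
grasp_force: 0.9
```

Call:
{"name": "servo_tool", "arguments": {
  "plan": [
    [[-1, 0, 0.1, 0, 0, 0, 0], [-1, 0, 0.1, 0, 0, 0, 0], [-1, 0, 0.1, 0, 0, 0, 0], [-1, 0, 0.1, 0, 0, 0, 0], [-1, 0, 0.1, 0, 0, 0, 0]]
  ]
}}

```text
t: 12.52
ee_pos: [560.8, -169.0, 110.8]
orientation: [2.219, 2.223, 0.0]
ft_force: [-1.1, -3.9, 2.8]
width: 87.8
grasp_force: 1.7
```

Call:
{"name": "servo_tool", "arguments": {
  "plan": [
    [[-1, 0, 0.05, 0, 0, 0, 0], [-1, 0, 0, 0, 0, 0, 0]]
  ]
}}

```text
t: 12.68
ee_pos: [560.5, -166.6, 110.5]
orientation: [-2.218, -2.224, -0.0]
ft_force: [-0.4, 0.2, 0.2]
width: 88.4
grasp_force: 0.1
```

```bash
cat > chk.py <<'E'
from h import *
import sys
o=readout.get_obs(); print(o['ee_pos'],o['orientation'],o['ft_force'])
w=cam('wrist'); im=vision.get_image('wrist')[:,:,::-1]; cv2.imwrite(f'pics/{sys.argv[1]}.png',im)
hsv=cv2.cvtColor(np.ascontiguousarray(im),cv2.COLOR_BGR2HSV)
s=cv2.GaussianBlur(hsv[:,:,1],(3,3),0).astype(float)
def fit(rows,x,z,sg,hw=14):
    e=[]
    for r in rows:
        a=int(x-hw) if np.isscalar(x) else int(x(r)-hw); a=max(a,0); d=sg*np.diff(s[r,a:a+2*hw]); e.append((a+.5+d.argmax(),r))
    Q=ray(w,e,z); f=np.polyfit(Q[:,1],Q[:,0],1)
    for _ in range(4):
        m=abs(Q[:,0]-np.polyval(f,Q[:,1]))<1.5
        if m.sum()>5: f=np.polyfit(Q[m,1],Q[m,0],1)
    return np.degrees(f[0]),np.polyval(f,o['ee_pos'][1]+80),m.sum(),len(m)
y=o['ee_pos'][1]
def pred(X,z):
    p=proj(w,[(X,y+30,z),(X,y+130,z)]); k=np.polyfit(p[:,1],p[:,0],1); return lambda r:np.polyval(k,r)
R=range(5,190,5)
for n,X,z,sg in(('batL',490,37,-1),('batR',630,37,1)): print(n,fit(R,pred(X,z),z,sg))
for n,X,z,sg in(('brdL',440,25,-1),('brdR',680,25,1)): print(n,fit(R,pred(X,z),z,sg,10))
E
python3 chk.py w5
```

```text
[ 560.5045775  -166.57008054  110.54357489] [-2.21821791e+00 -2.22376204e+00 -9.28288408e-05] [-0.39720417  0.21631216  0.22688345]
batL (np.float64(-0.19059807809937035), np.float64(490.26370096216675), np.int64(37), 37)
batR (np.float64(-0.1959204788802928), np.float64(629.6067112808261), np.int64(37), 37)
brdL (np.float64(0.052910370272892124), np.float64(439.1911326233715), np.int64(37), 37)
brdR (np.float64(-0.05409667699034339), np.float64(679.7605629040485), np.int64(37), 37)
```

View pics/w5.png

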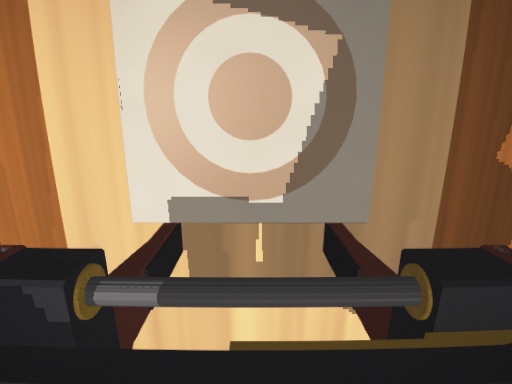

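Bat centre x=559.9 against board 559.5, with yaw −0.2°, so it's well aligned. I push on into the pocket.

Call:
{"name": "servo_tool", "arguments": {
  "plan": [
    [[-1, 0, 0.12, 0, 0, 0, 0], [-1, 0, 0.12, 0, 0, 0, 0], [-1, 0, 0.12, 0, 0, 0, 0], [-1, 0, 0.12, 0, 0, 0, 0], [-1, 0, 0.12, 0, 0, 0, 0]]
  ]
}}

```text
t: 13.15
ee_pos: [560.3, -142.5, 110.4]
orientation: [-2.218, -2.224, 0.0]
ft_force: [0.4, -1.0, -0.5]
width: 88.0
grasp_force: 0.6
```

Call:
{"name": "servo_tool", "arguments": {
  "plan": [
    [[-1, 0, 0.12, 0, 0, 0, 0], [-1, 0, 0.12, 0, 0, 0, 0], [-1, 0, 0.12, 0, 0, 0, 0], [-1, 0, 0.12, 0, 0, 0, 0], [-1, 0, 0.1, 0, 0, 0, 0]]
  ]
}}

```text
t: 13.57
ee_pos: [560.6, -119.5, 110.7]
orientation: [-2.219, -2.224, -0.0]
ft_force: [0.1, -0.5, -1.5]
width: 87.8
grasp_force: 0.7
```

Call:
{"name": "servo_tool", "arguments": {
  "plan": [
    [[-1, 0, 0.1, 0, 0, 0, 0], [-1, 0, 0.1, 0, 0, 0, 0], [-1, 0, 0.1, 0, 0, 0, 0], [-1, 0, 0.1, 0, 0, 0, 0], [-1, 0, 0.1, 0, 0, 0, 0]]
  ]
}}

```text
t: 13.98
ee_pos: [560.7, -99.7, 110.8]
orientation: [2.219, 2.224, 0.0]
ft_force: [-0.3, -1.3, 0.4]
width: 87.9
grasp_force: 0.9
```

Call:
{"name": "servo_tool", "arguments": {
  "plan": [
    [[-1, 0, 0.1, 0, 0, 0, 0], [-1, 0, 0.1, 0, 0, 0, 0], [-1, 0, 0.1, 0, 0, 0, 0], [-1, 0, 0.1, 0, 0, 0, 0], [-1, 0, 0.1, 0, 0, 0, 0]]
  ]
}}

```text
t: 14.4
ee_pos: [560.7, -79.7, 110.8]
orientation: [2.219, 2.224, 0.0]
ft_force: [0.1, -2.2, 0.7]
width: 87.6
grasp_force: 1.2
```

```bash
python3 chk.py w6
```

```text
[560.67363455 -79.72417645 110.76815667] [2.21877040e+00 2.22380692e+00 9.11320146e-05] [ 0.06998465 -2.20747773  0.66867069]
batL (np.float64(-0.026652277128294086), np.float64(490.8519454555027), np.int64(37), 37)
batR (np.float64(-0.18435625600471048), np.float64(630.0353170346385), np.int64(37), 37)
brdL (np.float64(-0.07142731986395058), np.float64(439.03892616005385), np.int64(37), 37)
brdR (np.float64(-0.031222214701344786), np.float64(679.6148114787063), np.int64(37), 37)
```

Call:
{"name": "servo_tool", "arguments": {
  "plan": [
    [[-1, 0, 0.1, 0, 0, 0, 0], [-1, 0, 0.1, 0, 0, 0, 0], [-1, 0, 0.1, 0, 0, 0, 0], [-1, 0, 0.1, 0, 0, 0, 0], [-1, 0, 0.1, 0, 0, 0, 0]]
  ]
}}

```text
t: 14.87
ee_pos: [560.5, -59.6, 110.6]
orientation: [-2.219, -2.224, 0.0]
ft_force: [0.7, -2.0, -0.8]
width: 87.8
grasp_force: 0.6
```

Call:
{"name": "servo_tool", "arguments": {
  "plan": [
    [[-1, 0, 0.1, 0, 0, 0, 0], [-1, 0, 0.1, 0, 0, 0, 0], [-1, 0, 0.1, 0, 0, 0, 0], [-1, 0, 0.07, 0, 0, 0, 0], [-1, 0, 0.05, 0, 0, 0, 0]]
  ]
}}

```text
t: 15.28
ee_pos: [560.6, -42.8, 110.7]
orientation: [-2.219, -2.224, 0.0]
ft_force: [-0.3, -0.9, -1.1]
width: 87.8
grasp_force: 0.6
```

```bash
python3 chk.py w7
```

```text
[560.58565409 -42.82321776 110.66358916] [-2.21865680e+00 -2.22415085e+00  3.48017686e-05] [-0.34144067 -0.87752738 -1.07355583]
batL (np.float64(1.5059862810379627), np.float64(492.17339646654824), np.int64(37), 37)
batR (np.float64(-1.8148536107504345), np.float64(628.610871089012), np.int64(37), 37)
brdL (np.float64(-0.03712043295463639), np.float64(439.05488028471484), np.int64(37), 37)
brdR (np.float64(-0.1665973123561809), np.float64(679.5434578715774), np.int64(37), 37)
```

View pics/w7.png

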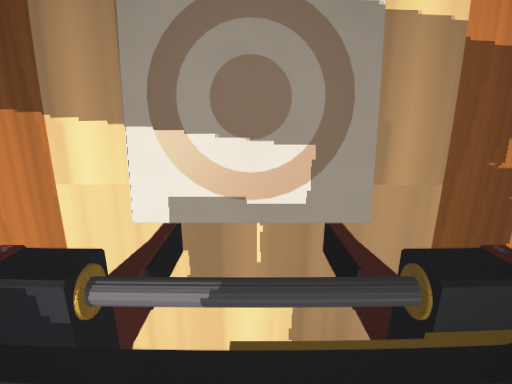

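The bat has tipped into the pocket, front down: its edges converge evenly and its rear edge is at row 222. I push the last 21 mm slowly.

Call:
{"name": "servo_tool", "arguments": {
  "plan": [
    [[-1, 0, 0.08, 0, 0, 0, 0], [-1, 0, 0.08, 0, 0, 0, 0], [-1, 0, 0.07, 0, 0, 0, 0], [-1, 0, 0.06, 0, 0, 0, 0], [-1, 0, 0.05, 0, 0, 0, 0]]
  ]
}}

```text
t: 15.75
ee_pos: [560.6, -29.3, 110.7]
orientation: [-2.219, -2.224, 0.0]
ft_force: [0.9, -0.2, -1.1]
width: 87.8
grasp_force: 0.6
```

Call:
{"name": "servo_tool", "arguments": {
  "plan": [
    [[-1, 0, 0.04, 0, 0, 0, 0], [-1, 0, 0.03, 0, 0, 0, 0], [-1, 0, 0.02, 0, 0, 0, 0], [-1, 0, 0.02, 0, 0, 0, 0], [-1, 0, 0, 0, 0, 0, 0]]
  ]
}}

```text
t: 16.17
ee_pos: [560.6, -25.1, 110.7]
orientation: [-2.219, -2.224, -0.0]
ft_force: [-0.1, -1.6, -0.6]
width: 88.2
grasp_force: 0.2
```

```bash
python3 chk.py w8
python3 - <<'E'
from h import *
cv2.imwrite('pics/m8.png',np.vstack([cv2.imread('pics/w8.png')[:260],cv2.resize(vision.get_image('scene')[150:250,160:300,::-1],(460,330),interpolation=2)[:, :].repeat(1,0) if 0 else cv2.resize(vision.get_image('scene')[150:250,150:310,::-1],(512,320),interpolation=2)]))
E
```

```text
[560.59223741 -25.12060132 110.67748165] [-2.21896007e+00 -2.22378716e+00 -2.90308203e-05] [-0.11746282 -1.62470795 -0.5796735 ]
batL (np.float64(1.232682726462957), np.float64(492.46801768849235), np.int64(37), 37)
batR (np.float64(-1.5523478878659762), np.float64(628.3763672575421), np.int64(37), 37)
brdL (np.float64(-0.07524035561133355), np.float64(439.0261812505091), np.int64(37), 37)
brdR (np.float64(-0.058156369143741525), np.float64(679.5311846578389), np.int64(37), 37)
```

View pics/m8.png

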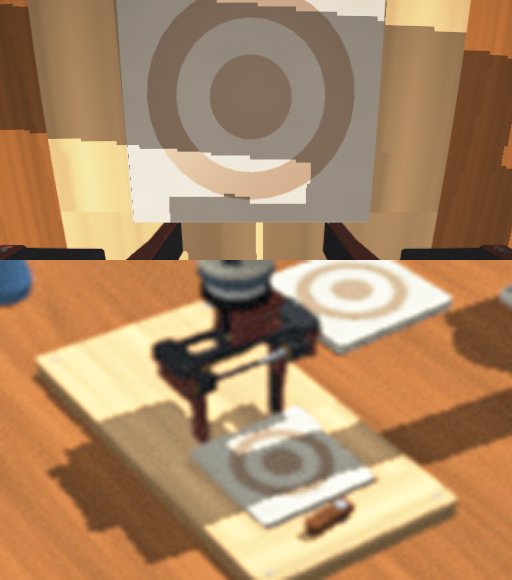

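The bat's rear edge still rests on the near rim (wrist row 221) and its front is down. I creep on a few more millimetres.

Call:
{"name": "servo_tool", "arguments": {
  "plan": [
    [[-1, 0, 0.03, 0, 0, 0, 0], [-1, 0, 0.03, 0, 0, 0, 0], [-1, 0, 0.03, 0, 0, 0, 0], [-1, 0, 0, 0, 0, 0, 0], [-1, 0, 0, 0, 0, 0, 0]]
  ]
}}

```text
t: 16.68
ee_pos: [560.7, -21.5, 110.7]
orientation: [-2.219, -2.224, -0.0]
ft_force: [-1.0, 0.0, -0.7]
width: 87.8
grasp_force: 0.0
```

```bash
python3 chk.py w9
```

```text
[560.66962486 -21.46966629 110.72342504] [-2.21886326e+00 -2.22399811e+00 -2.82474452e-04] [-1.04617064  0.03374748 -0.74382941]
batL (np.float64(-0.09075053492151476), np.float64(494.1065255452021), np.int64(37), 37)
batR (np.float64(-0.11068020278412266), np.float64(626.687527718311), np.int64(37), 37)
brdL (np.float64(-0.04682375773085126), np.float64(439.03377655413146), np.int64(37), 37)
brdR (np.float64(-0.09113915056414457), np.float64(679.5495124629199), np.int64(37), 37)
```

The bat's sides now look parallel. Their apparent width puts the top at about z=28, where home is 29, so it has dropped home. Next I lift, shut the gripper and go to the far side of the button.

Call:
{"name": "servo_tool", "arguments": {
  "plan": [
    [[-1, 0, -0.1, 0, 0, 0, 0], [-1, 0, 0, 0.7, 0, 0, 0], [1, 0, 0, 0.7, 0, 0, 0], [1, 0, 0, 0.5, 0, 0, 0], [1, 0.2, 0.8, 0, 0, 0, 0]]
  ]
}}

```text
t: 17.15
ee_pos: [570.0, 3.1, 190.6]
orientation: [2.22, 2.217, 0.005]
ft_force: [1.8, -0.6, 0.6]
width: 71.4
grasp_force: 0.0
```

Call:
{"name": "servo_tool", "arguments": {
  "plan": [
    [[1, 0.2, 0.9, 0, 0, 0, 0], [1, 0.2, 0.9, 0, 0, 0, 0], [1, 0.2, 0.9, 0, 0, 0, 0], [1, 0.2, 0.9, 0, 0, 0, 0], [1, 0, 0.9, 0, 0, 0, 0]]
  ]
}}

```text
t: 17.57
ee_pos: [601.9, 188.0, 187.0]
orientation: [2.219, 2.223, 0.002]
ft_force: [-0.1, -0.5, 0.8]
width: 38.1
grasp_force: 0.0
```

Call:
{"name": "servo_tool", "arguments": {
  "plan": [
    [[1, 0, 0.1, 0, 0, 0, 0], [1, 0, 0, 0, 0, 0, 0], [1, 0, 0, 0, 0, 0, 0], [1, 0, 0, 0, 0, 0, 0], [1, 0, 0, 0, 0, 0, 0]]
  ]
}}

```text
t: 17.98
ee_pos: [600.5, 188.8, 186.6]
orientation: [-2.221, -2.222, 0.001]
ft_force: [-0.4, -1.0, -0.5]
width: 4.9
grasp_force: 0.0
```

Call:
{"name": "servo_tool", "arguments": {
  "plan": [
    [[1, 0, 0, -0.7, 0, 0, 0], [1, 0, 0, -0.7, 0, 0, 0], [1, 0, 0, -0.38, 0, 0, 0], [1, 0, 0, 0, 0, 0, 0]]
  ]
}}

```text
t: 18.32
ee_pos: [598.6, 188.3, 112.2]
orientation: [-2.219, -2.22, 0.009]
ft_force: [0.1, -0.1, -0.3]
width: 0.4
grasp_force: 0.0
```

Call:
{"name": "servo_tool", "arguments": {
  "plan": [
    [[1, 0, -0.2, 0, 0, 0, 0], [1, 0, -0.2, 0, 0, 0, 0], [1, 0, -0.2, 0, 0, 0, 0], [1, 0, -0.2, 0, 0, 0, 0], [1, 0, -0.2, 0, 0, 0, 0]]
  ]
}}

```text
t: 18.73
ee_pos: [601.1, 149.3, 116.6]
orientation: [2.219, 2.223, 0.002]
ft_force: [1.1, 0.5, 0.1]
width: 0.1
grasp_force: 0.4
```

Call:
{"name": "servo_tool", "arguments": {
  "plan": [
    [[1, 0, -0.2, 0, 0, 0, 0], [1, -0.1, -0.2, 0, 0, 0, 0], [1, -0.1, -0.15, 0, 0, 0, 0], [1, -0.1, 0, 0, 0, 0, 0], [1, -0.08, 0, 0, 0, 0, 0]]
  ]
}}

```text
t: 19.15
ee_pos: [585.0, 127.8, 115.6]
orientation: [2.219, 2.223, 0.0]
ft_force: [1.1, -0.5, 0.3]
width: 0.3
grasp_force: 0.7
```

Call:
{"name": "servo_tool", "arguments": {
  "plan": [
    [[1, 0, 0, 0, 0, 0, 0], [1, 0.2, 0, 0, 0, 0, 0], [1, 0.1, 0, 0.7, 0, 0, 0], [1, 0, 0, 0.9, 0, 0, 0], [1, 0, 0, 0.9, 0, 0, 0]]
  ]
}}

```text
t: 19.57
ee_pos: [597.4, 128.7, 215.6]
orientation: [-2.217, -2.223, 0.003]
ft_force: [-0.0, 0.5, 0.3]
width: 0.3
grasp_force: 0.0
```

Call:
{"name": "servo_tool", "arguments": {
  "plan": [
    [[1, 0, 0.9, 0.3, 0, 0, 0], [1, 0, 0.9, 0.3, 0, 0, 0], [1, 0, 0.9, 0.3, 0, 0, 0], [1, 0, 0.9, 0.3, 0, 0, 0], [1, 0, 0.9, 0.3, 0, 0, 0]]
  ]
}}

```text
t: 19.98
ee_pos: [597.3, 310.6, 276.3]
orientation: [-2.218, -2.224, -0.0]
ft_force: [0.2, 0.2, -0.7]
width: 0.4
grasp_force: 0.0
```

Run:
```python
from h import *
print(readout.get_obs()['ee_pos'])
t=vision.get_image('top')[:,:,::-1]; s=vision.get_image('scene')[:,:,::-1]; cv2.imwrite('pics/t9.png',t)
cv2.imwrite('pics/m9.png',np.vstack([cv2.resize(t[130:206,195:345],(600,300),interpolation=2),cv2.resize(s[160:250,160:340],(600,300),interpolation=2)]))
```

```text
[597.31971825 310.5994538  276.31075782]
```

View pics/m9.png

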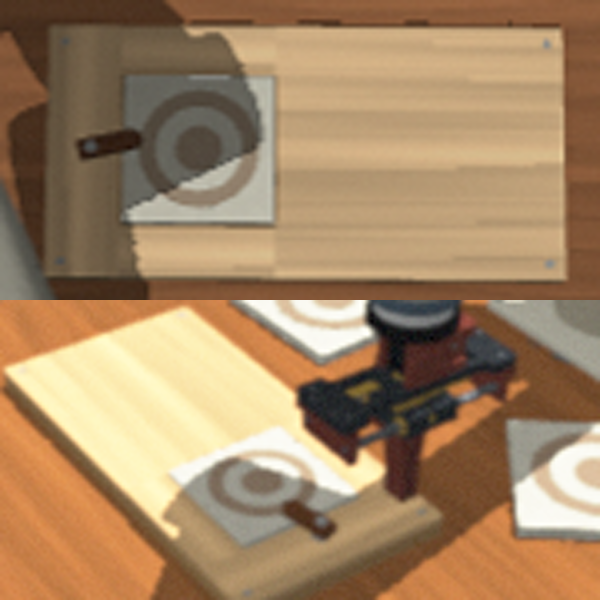

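The top pane shows the bat flat in the pocket, with corners (122,75) to (276,222). The button runs from (90,147) to (140,139) over its edge, about 0.16 rad off square. The arm is clear, so I hand in.

```bash
python3 -c "
from h import *
print(ray(cam('top'),[(195+199/4-.4,130+148.5*76/300-.4)],29))
from workcell import close_job
print(close_job())"
```

```text
[[560.49614534  59.05270235  29.        ]]
the job is handed in; nothing more can be done
None
```

The job is handed in; its verdict was not shown. By the last top view, the bat lies flat in the pocket about 1 mm from centre and the turn button points over its edge about 0.16 rad off square. The gripper is clear, and the arm never went near the pots and tools.

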